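Put the swivel-lid box back in its gap

TASK

Put the round wooden box with the swivel lid back in its place in the row, by pushing alone, without picking it up. First swing its open lid fully shut, then push the box along the worktop into the gap between the white and the green canister until it rests against the step riser behind them. The box must stay standing on the worktop all the time, never tipped, and the canisters and everything else must stay where they are.

Things in the scene. Friction and masses are not known exactly. Their poses are not given: they have to be found in the camera images.
- box: round light-wood box, loose, 0.53 kg with its lid, standing on the worktop: 106 mm outer diameter up to 45 mm height, tapering to 100 mm at its 70 mm high rim; hollow and empty. Origin: centre of its underside; z up. Its lid pivot (brass screw) lies 40 mm from the axis on the box's own +y side, which at yaw 0 is the robot's left.
- box_mid (a point): point on the box's axis, 40 mm above its underside
- lid (a joint): angle of the swivel lid about the vertical brass screw, rad: 0 = shut, concentric with the box (a stop there prevents going past); grows as the lid swings clockwise seen from above, so that from the box's own frame its middle moves toward -x (the robot, at yaw 0) and then +y; up to 1.9. It turns easily (about 0.5 N at the lid's edge) and stays where it is left.
- lid_mid (a point): centre of the upper face of the lid, a flat disc of 104 mm diameter and 11 mm thick that lies level, 71 to 82 mm above the worktop. It is 40 mm from the pivot axis.
- canister_white: white canister with a wooden lid, 102 mm across its wooden lid rim and 140 mm high, 0.75 kg, loose, standing upright with its back against the riser's lower step; origin: centre of its underside
- canister_green: green canister with a wooden lid, 102 mm across its wooden lid rim and 140 mm high, 0.75 kg, loose, standing upright with its back against the riser's lower step; origin: centre of its underside. The gap between the two canisters is 130 mm wide; its middle is halfway between their origins (232 mm apart). Either one may be on the left.
- riser: two-step jar riser of light wood, fixed on the worktop: 400 mm wide (its y), 108 mm deep (its x), steps 45 and 90 mm high. Origin: centre of its underside; its +x points away from the robot.
- riser_face (a point): middle of the foot of the riser's front face (lower step, 45 mm high); same axes as the riser. The front face is the plane x = 0 of this frame, and the row stands on its -x side.
- cup_a: stoneware egg cup on the riser's lower step, 50 mm wide, 61 mm high; origin: centre of its underside
- cup_b: second stoneware egg cup on the lower step, like the first
- spice_red: spice jar with a red cap and a green label, leftmost on the riser's upper step, 47 mm wide, 97 mm high; origin: centre of its underside
- spice_white: spice jar with a white cap on the upper step, 47 mm wide, 98 mm high
- spice_tall: spice jar with a red cap and a brown label, rightmost on the upper step, 45 mm wide, 106 mm high
- ramekin_a: fluted white ramekin on the worktop to the right, 97 mm across, 42 mm high; origin: centre of its underside
- olive_jar: straight glass jar with a yellow lid on the worktop to the left, 85 mm across, 110 mm high; origin: centre of its underside

How it is judged:
By the outcome, as a careful person would: the job done as asked, in the order asked, and still so for the second after the job is handed in, with the robot touching nothing.
It also fails if it takes over 67 s, if anything falls off the work surface, if the arm or the gripper's body presses on something with over 40 N, if the wrist force passes 120 N, or if a joint passes its speed limit or range.

ROBOT

A 6-joint arm with a two-finger parallel gripper is mounted at the origin on a cart in front of the work surface, level with it; the furniture and walls round the work are solid. World frame = base frame: x ahead of the robot, y to its left, z up, the work surface at z = 0. Lengths are in mm, angles in rad, forces in N, time in s.
With the tool pointing down it reaches from about 350 to 975 mm from the base axis. Payload 7.1 kg.
Tool frame: the origin (TCP) lies between the finger pads; the fingertips stand 17 mm ahead of it and the grasp point (between the pads) lies 2 mm behind it; z points along the fingers, y is the line along which they close (so a half turn about z gives the same grasp; the last joint's range is limited). The gripper opens to 88 mm and grips with 3 to 60 N. Pads are 20 mm wide; open, the fingers measure 115 mm over their backs; the gripper's body (75 mm by 178 mm) begins 61 mm behind the grasp point.
Start: joints at [1.184, 0.423, 1.63, -0, 1.089, -0.019], TCP at [224.695, 583.196, 239.675] pointing down, gripper open.
Joint ranges: [-3, 3], [-0.9, 2.11], [0.09, 2.58], [-1.31, 4.45], [0.11, 2.69], [-2.54, 2.54]. Speed limits (rad/s): [2.39, 2.39, 3.01, 3.14, 3.14, 3.14].

INTERFACE

Orientations are given as a rotation vector (axis times angle).
In Python, from workcell import ctrl, get_image, close_job gives the robot as it stands (ctrl), with the cameras as plain functions and the job as plain functions.
- The arm moves only by the shell command python3 jog.py [OPENING], which reads ROWS from standard input. ROWS is a JSON list of rows, 1 to 5 of them, each of 6 numbers: dx, dy, dz in mm, then a rotation vector rx, ry, rz in rad; each row shifts and turns the commanded pose from where the row before left it, along the tool's axes as they then stand; what a row does not reach is not made up. A row lasts 1/12 s, in which the tool goes at most 41.7 mm and 0.125 rad, less where a joint would pass 70% of its speed; a pose out of reach is approached as far as the arm can. OPENING is the finger opening in mm, set as the command begins (- or left out keeps the last). The fingers move at their own pace and stop on an object; the grip force is fixed at half the most. Time passes only in rows, so rows that do not move let the fingers close. It prints the time, the measured TCP pose, the force, the opening and the grip force at its end. Input that does not fit is refused with a message, and nothing moves.
- ctrl.get_obs(): the state, without advancing time (a new reading comes with each control period).
- get_image(name): name is "scene" or "top" or "wrist"; returns a dict with "img" (384x512x3 uint8, red, green, blue), "fx", "fy", "cx", "cy" (pixels), "k1" (the pictures are not rectified: a ray, as slopes to the right and down, at radius r is drawn at 1 + k1 r^2 times it, then the intrinsics apply), "R" (3x3) and "t" (3): a world point X has camera coordinates R X + t. Camera axes: x right, y down, z forward; pixel columns grow to the right and rows downward; lengths in mm; the calibration is good to about 2 mm. A picture is of the moment at which its call begins. There is no depth.
- close_job(): hands the job in; it is judged then, once.
The state is a dict: "t": time; "qpos": joint angles; "qvel": joint speeds; "joint_torque": joint torques, N m; "ee_pos": TCP position; "orientation": TCP orientation; "ft_force": force on the tool from outside, world axes, zero at the start; "moment": the same for the moment, N m; "width": finger opening in mm; "grasp_force": force on a finger pad.
Only numpy, scipy, OpenCV 4.12 (cv2) and the standard library are available. Lean on these libraries where they do the work, as an engineer would, in place of code of your own. Each camera call takes 0.05 s, during which the arm holds its last target. There are 200 camera calls.

## Working session

There is one attempt and no reset: what is moved stays moved. The work goes in short steps, Python scripts to look and compute and a shell command to move; the robot and the scene stay as the last step left them, time stands still between calls to the robot, and variables do not carry over. Pictures are saved under pics/ and viewed, at most 10 in all, crops included, and the job is handed in when it is done.

```bash
ls; mkdir -p pics
cat > h.py <<'E'
import numpy as np, cv2
from workcell import ctrl, get_image, close_job
def grab(n):
    d=get_image(n); return d
def ray(d,u,v):
    x=(u-d["cx"])/d["fx"]; y=(v-d["cy"])/d["fy"]
    rd=np.hypot(x,y); r=rd
    for _ in range(30): r=rd/(1+d["k1"]*r*r)
    s=r/rd if rd>0 else 1
    R=np.array(d["R"]); c=-R.T@np.array(d["t"])
    return c, R.T@np.array([x*s,y*s,1.])
def onz(d,u,v,z):
    c,r=ray(d,u,v); return c+r*(z-c[2])/r[2]
def proj(d,X):
    p=np.array(d["R"])@np.array(X,float)+np.array(d["t"]); x,y=p[:2]/p[2]
    k=1+d["k1"]*(x*x+y*y); return d["fx"]*x*k+d["cx"], d["fy"]*y*k+d["cy"]
E
python3 - <<'E'
from h import *
import pickle
for n in("scene","top"):
    d=grab(n); pickle.dump(d,open(f"pics/{n}0.pkl","wb"))
    cv2.imwrite(f"pics/{n}0.png",cv2.resize(d["img"][:,:,::-1],(800,600)))
    print(n,d["fx"],d["k1"],-np.array(d["R"]).T@d["t"])
o=ctrl.get_obs();print(o)
E
```

```text
jog.py
pics
workcell.py
scene 398.3665016662808 -0.01393850224993487 [-295.75173265 -668.12254934  705.20701946]
top 468.7485603156019 0.04655430688015677 [ 421.49480868    9.65405168 1510.16924797]
{'t': 0.1, 'qpos': array([ 1.18403939e+00,  4.23782769e-01,  1.63061768e+00, -2.17905902e-05,
        1.08863249e+00, -1.90039128e-02]), 'qvel': array([ 0.00083139, -0.00124305, -0.00315174, -0.00128239, -0.0004169 ,
       -0.00066576]), 'joint_torque': array([-1.86876114e-04, -5.45611525e+01, -2.74324322e+01,  6.46048458e-02,
        1.87821809e-02, -3.03946479e-05]), 'ee_pos': array([224.49604649, 582.75749125, 238.96635986]), 'orientation': array([-5.74350031e-01, -3.08836801e+00,  2.22191240e-03]), 'ft_force': array([-0.53861551,  0.33617595,  0.44448023]), 'moment': array([-0.01358226, -0.00531303,  0.03469839]), 'grasp_force': 0.0, 'width': 87.65781929398189}
```

View pics/scene0.png

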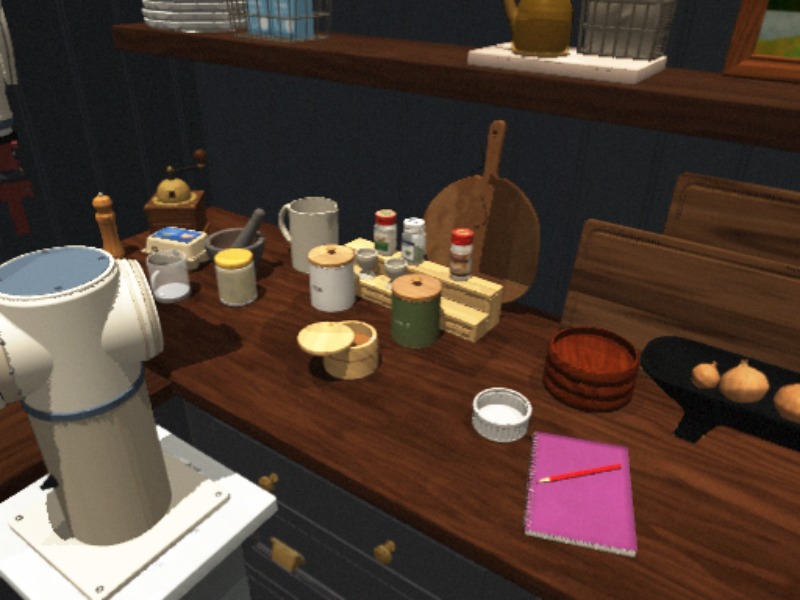

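View pics/top0.png

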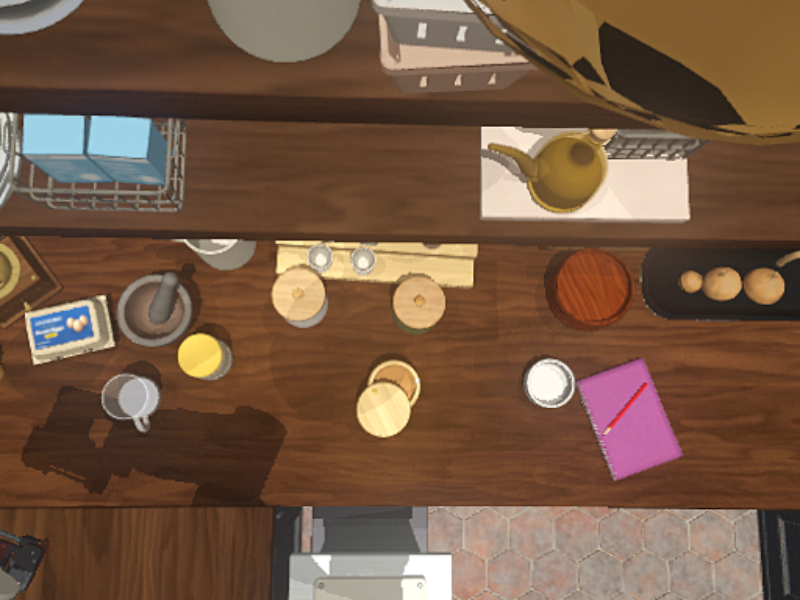

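The top view (800x600) shows the canister lids at about (299,294) and (419,302). The box is at about (393,388), with its open lid centred near (384,408). The scene view agrees. Next I'll measure these precisely.

Run:
```python
from h import *
import pickle
d=pickle.load(open("pics/top0.pkl","rb")); im=d["img"]
x0,y0,x1,y1=160,140,320,290
c=cv2.resize(im[y0:y1,x0:x1,::-1],None,fx=4,fy=4,interpolation=cv2.INTER_CUBIC)
cv2.imwrite("pics/topc.png",c)
hsv=cv2.cvtColor(c,cv2.COLOR_BGR2HSV)
for p in [(384,408),(375,420),(400,375),(299,280),(419,290),(300,270),(440,270),(410,364)]:
    q=(np.array(p)/1.5625-[x0,y0])*4; print(p,q.astype(int),hsv[int(q[1]),int(q[0])])
m=cv2.inRange(hsv,(10,70,120),(30,200,255))
n,l,s,ce=cv2.connectedComponentsWithStats(m)
for i in range(1,n):
    if s[i,4]>500: print(s[i],ce[i])
cv2.imwrite("pics/m.png",m)
```

```text
(384, 408) [343 484] [ 26  80 255]
(375, 420) [320 515] [ 22  87 255]
(400, 375) [384 400] [ 16 149 209]
(299, 280) [125 156] [ 18 102 240]
(419, 290) [432 182] [ 17 112 226]
(300, 270) [128 131] [ 17 108 236]
(440, 270) [486 131] [ 19 104 233]
(410, 364) [409 371] [ 13 168  82]
[    0    55   585   229 74928] [316.118407   151.36555093]
[  0 129  60  20 768] [ 33.19921875 138.09375   ]
[ 510  182  106   28 1208] [564.9147351 200.2218543]
[   0  189   50   34 1374] [ 23.04148472 205.18558952]
[ 239  211  120   42 2099] [286.96331586 225.88899476]
[ 535  214  105   36 1034] [592.96905222 228.35589942]
[308 239  59  31 570] [343.41578947 260.72631579]
[   0  272  217   30 2689] [ 88.17515805 286.90740052]
[   0  308   80   42 1900] [ 29.66105263 331.01052632]
[ 396  313  109   34 2150] [455.99674419 331.32186047]
[507 317  73  18 554] [536.66064982 321.94404332]
[ 402  350  106   32 1816] [454.71255507 365.08370044]
[517 350  56  24 727] [547.72352132 363.14030261]
[   0  361   81   36 1561] [ 30.57719411 376.69634849]
[  271   361   206   226 25640] [357.43841654 471.6574493 ]
[ 435  382  205   39 3388] [521.26564345 399.61894923]
[  0 396  57  22 821] [ 29.04506699 407.39707674]
[390 542  86  23 742] [429.1509434  550.80997305]
```

View pics/topc.png

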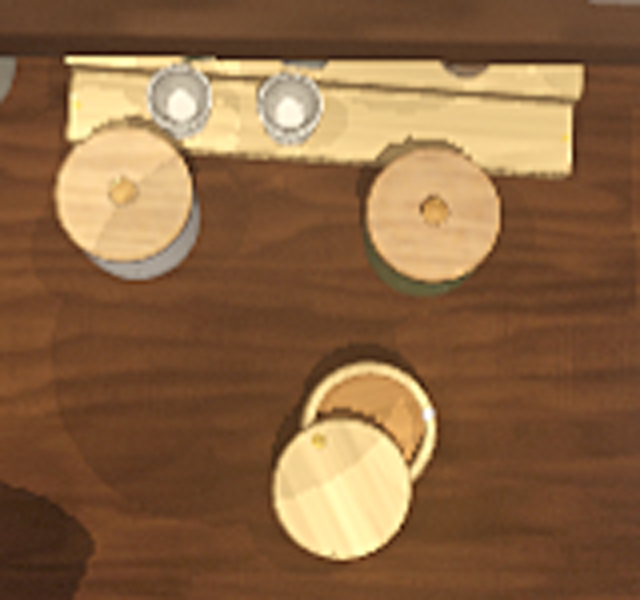

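The crop shows the white lid at (124,193), the green lid at (434,212), the swivel lid at (342,488) and the brass screw at (319,439). The box rim is centred near (370,428). The riser's top front edge runs from about (200,155) to (570,177). Next I'll convert these to world coordinates.

```bash
cat >> h.py <<'E'
def circ(d,z,r,pts):
    from scipy.optimize import least_squares
    P=np.array([onz(d,u,v,z)[:2] for u,v in pts])
    s=least_squares(lambda c:np.hypot(*(P-c).T)-r,P.mean(0)+[0,0],loss='soft_l1'); return s.x,np.abs(s.fun).mean()
E
python3 - <<'E'
from h import *
import pickle
d=pickle.load(open("pics/top0.pkl","rb"))
f=lambda u,v:(160+(u+.5)/4-.5,140+(v+.5)/4-.5)
P={}
def pc(n,z,r,pts):
    c,e=circ(d,z,r,[f(*p) for p in pts]); P[n]=c; print(n,c.round(1),'res',e.round(2))
pc('white',140,51,[(54,195),(193,195),(124,262),(124,124)])
pc('green',140,51,[(366,212),(501,212),(434,283),(434,143)])
pc('lid',82,52,[(272,488),(412,488),(342,560),(342,417)])
pc('box',70,50,[(303,415),(437,420),(369,361),(420,378),(424,473)])
P['piv']=onz(d,*f(319,439),82)[:2];print('piv',P['piv'])
print('piv-lid',np.linalg.norm(P['piv']-P['lid']),'piv-box',np.linalg.norm(P['piv']-P['box']),'can',np.linalg.norm(P['white']-P['green']))
m=(P['white']+P['green'])/2
a,b=[onz(d,*f(*p),45)[:2] for p in[(220,157),(568,177)]]
t=(a-b)/np.linalg.norm(a-b); n=np.array([t[1],-t[0]]); print('mid',m,'riser',a,b,'n',n,'dist mid->face',(a-m)@n)
w=P['white']-P['green'];print('can yaw',np.arctan2(-w[0],w[1]),'riser yaw',np.arctan2(n[1],n[0]))
r1=P['piv']-P['lid'];r2=P['piv']-P['box'];print('ang',np.arccos(r1@r2/np.linalg.norm(r1)/np.linalg.norm(r2)))
# scene check
s=pickle.load(open("pics/scene0.pkl","rb"))
for k,z in(('white',140),('green',140),('lid',82),('box',70)): print(k,np.array(proj(s,[*P[k],z]))*1.5625)
E
```

```text
white [647.4 146.9] res 0.32
green [635.8 -81.9] res 1.19
lid [433.8 -17.5] res 1.01
box [480.9 -40.5] res 1.81
piv [4.70341436e+02 3.80291114e-01]
piv-lid 40.6875182523604 piv-box 42.203229929339194 can 229.0573713612362
mid [641.59027573  32.49506724] riser [692.78437577  81.41966082] [ 680.94371832 -195.33944875] n [ 0.99908605 -0.04274416] dist mid->face 49.05607057411882
can yaw -0.050686915096093736 riser yaw -0.04275718688394856
ang 1.366914831200641
white [329.46566236 244.70646558]
green [414.64200426 274.96654371]
lid [325.01059264 333.99369353]
box [350.69631888 332.26907709]
```

```bash
cat >> h.py <<'E'
from scipy.spatial.transform import Rotation as Rn
def target(heading,tilt):
    f=np.array([np.cos(heading),np.sin(heading),0]); z=np.sin(tilt)*f-np.cos(tilt)*np.array([0,0,1.])
    x=-(np.cos(tilt)*f+np.sin(tilt)*np.array([0,0,1.])); return Rn.from_matrix(np.c_[x,np.cross(z,x),z])
def delta(p,heading,tilt):
    o=ctrl.get_obs(); R0=Rn.from_rotvec(o["orientation"]); R1=target(heading,tilt)
    print('rot',(R0.inv()*R1).as_rotvec().round(3),'then move',R1.inv().apply(np.array(p)-o["ee_pos"]).round(1), 'ee',o["ee_pos"].round(1),'t',o["t"],'q',o["qpos"].round(2))
E
python3 -c "
from h import *
delta([362.9,12.8,240],-.455,0); delta([362.9,12.8,89],-.455,0)"
```

```text
rot [-0.001  0.     0.087] then move [-374.8 -451.1   -1. ] ee [224.5 582.8 239. ] t 0.1 q [ 1.18  0.42  1.63 -0.    1.09 -0.02]
rot [-0.001  0.     0.087] then move [-374.8 -451.1  150. ] ee [224.5 582.8 239. ] t 0.1 q [ 1.18  0.42  1.63 -0.    1.09 -0.02]
```

```bash
echo '[[0, 0, 0, 0, 0, 0.087], [-20, -24, 0, 0, 0, 0], [-20, -24, 0, 0, 0, 0], [-20, -24, 0, 0, 0, 0], [-20, -24, 0, 0, 0, 0]]' | python3 jog.py 0
echo '[[-20, -24, 0, 0, 0, 0], [-20, -24, 0, 0, 0, 0], [-20, -24, 0, 0, 0, 0], [-20, -24, 0, 0, 0, 0], [-20, -24, 0, 0, 0, 0]]' | python3 jog.py
echo '[[-20, -24, 0, 0, 0, 0], [-20, -24, 0, 0, 0, 0], [-20, -24, 0, 0, 0, 0], [-20, -24, 0, 0, 0, 0], [-20, -24, 0, 0, 0, 0]]' | python3 jog.py
python3 -c "
from h import *
delta([362.9,12.8,240],-.455,0)"
```

```text
t: 0.52
ee_pos: [254.2, 460.3, 239.2]
orientation: [-0.707, -3.061, 0.001]
ft_force: [0.0, -0.2, -0.2]
width: 58.0
grasp_force: 0.0
t: 0.93
ee_pos: [291.4, 308.5, 239.5]
orientation: [-0.708, -3.061, 0.001]
ft_force: [0.6, -0.3, 0.6]
width: 24.9
grasp_force: 0.0
t: 1.35
ee_pos: [328.5, 156.9, 239.6]
orientation: [0.708, 3.061, -0.0]
ft_force: [1.3, -0.4, -0.0]
width: 0.6
grasp_force: 0.0
rot [-0.     0.     0.001] then move [ -94.2 -114.3   -0.4] ee [328.5 156.9 239.6] t 1.35 q [ 0.41  0.02  2.16 -0.    0.96 -0.7 ]
```

```bash
echo '[[-19, -23, 0, 0, 0, 0], [-19, -23, 0, 0, 0, 0], [-19, -23, 0, 0, 0, 0], [-19, -23, 0, 0, 0, 0], [-18, -22, 0, 0, 0, 0]]' | python3 jog.py
echo '[[0, 0, 30, 0, 0, 0], [0, 0, 30, 0, 0, 0], [0, 0, 30, 0, 0, 0], [0, 0, 30, 0, 0, 0], [0, 0, 0, 0, 0, 0]]' | python3 jog.py
python3 - <<'E'
from h import *
delta([362.9,12.8,89],-.455,0)
d=grab("top"); cv2.imwrite("pics/a.png",cv2.resize(d["img"][140:290,160:320,::-1],None,fx=4,fy=4,interpolation=cv2.INTER_CUBIC))
E
```

```text
t: 1.77
ee_pos: [362.9, 13.1, 239.7]
orientation: [0.708, 3.061, -0.0]
ft_force: [1.0, 0.0, 0.5]
width: 0.4
grasp_force: 0.0
t: 2.18
ee_pos: [359.6, 14.4, 115.8]
orientation: [-0.707, -3.052, 0.003]
ft_force: [-1.1, -0.0, 0.5]
width: 0.2
grasp_force: 0.0
rot [-0.004 -0.008 -0.   ] then move [-3.7 -0.  26.8] ee [359.6  14.4 115.8] t 2.1833 q [ 0.01  0.28  2.27 -0.    0.6  -1.11]
```

View pics/a.png

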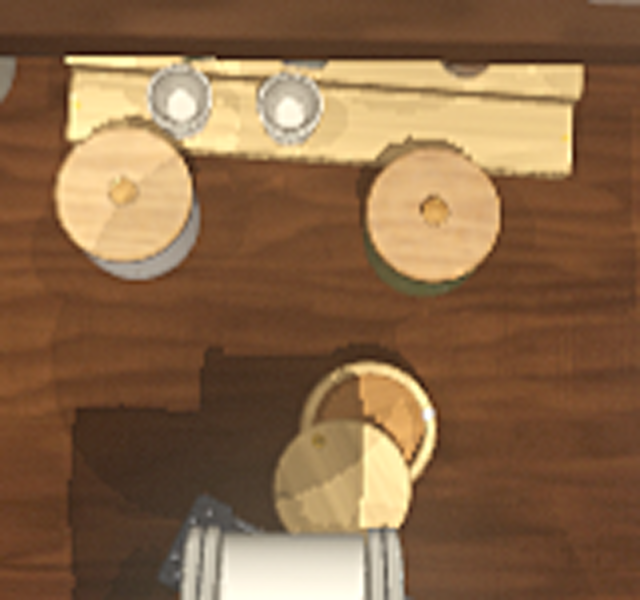

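The picture shows the lid still at (342,490), with the gripper behind it and nothing disturbed. I'll go down and start pushing.

```bash
echo '[[0, 0, 14, 0, 0, 0], [0, 0, 13, 0, 0, 0], [-4, 0, 0, 0, 0, 0], [-5, 0, 0, 0, 0, 0], [-5, 0, 0, 0, 0, 0]]' | python3 jog.py
echo '[[-5, 0, 0, 0, 0, 0], [-5, 0, 0, 0, 0, 0], [-5, 0, 0, 0, 0, 0], [-5, 0, 0, 0, 0, 0], [-5, 0, 0, 0, 0, 0]]' | python3 jog.py
echo '[[-5, 0, 0, 0, 0, 0], [-5, 0, 0, 0, 0, 0], [-5, 0, 0, 0, 0, 0], [-4, 0, 0, 0, 0, 0], [0, 0, 0, 0, 0, 0]]' | python3 jog.py
python3 -c "
from h import *
delta([423.4,-15.8,89],-.455,0)"
```

```text
t: 2.65
ee_pos: [377.1, 8.4, 94.2]
orientation: [0.707, 3.059, 0.001]
ft_force: [-4.2, 0.6, 1.6]
width: 0.4
grasp_force: 2.4
t: 3.07
ee_pos: [396.4, -2.7, 93.2]
orientation: [-0.708, -3.057, 0.001]
ft_force: [-6.4, 0.0, 5.1]
width: 0.6
grasp_force: 3.0
t: 3.48
ee_pos: [415.9, -11.2, 93.1]
orientation: [0.709, 3.06, 0.0]
ft_force: [-4.2, -0.2, 2.5]
width: 0.7
grasp_force: 1.5
rot [ 0.     0.001 -0.   ] then move [-8.7 -0.8  4.1] ee [415.9 -11.2  93.1] t 3.4833 q [-0.06  0.39  2.17 -0.    0.58 -1.17]
```

```bash
cat >> h.py <<'E'
def snap(name):
    d=grab("top"); s=grab("scene")
    a=cv2.resize(d["img"][140:290,160:320,::-1],None,fx=3.75,fy=3.75,interpolation=cv2.INTER_CUBIC)
    a=cv2.resize(d["img"][140:270,170:300,::-1],(400,400),interpolation=cv2.INTER_CUBIC)
    b=cv2.resize(s["img"][140:270,170:300,::-1],(400,400),interpolation=cv2.INTER_CUBIC)
    cv2.imwrite(name,np.hstack([a,b])); return d,s
E
python3 -c "
from h import *
snap('pics/b.png');print(ctrl.get_obs()['ft_force'])"
```

```text
[-1.9836335  -0.76744208  1.76963497]
```

View pics/b.png

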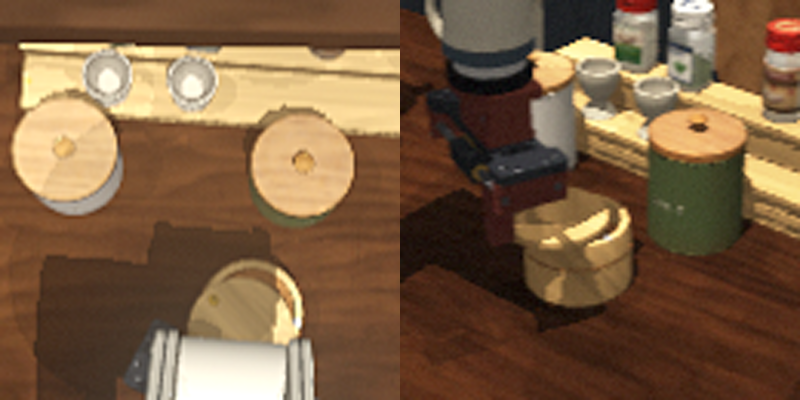

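Left half (top view): the lid is mostly shut, with an open crescent remaining on the upper right. The brass screw is at (213,299) and the rim top at (245,260), so the box has slid about 17 mm and turned a little. The canisters haven't moved. I'll carry on pushing slowly.

```bash
echo '[[-2, 0, 0, 0, 0, 0], [-2, 0, 0, 0, 0, 0], [-2, 0, 0, 0, 0, 0], [-2, 0, 0, 0, 0, 0], [-2, 0, 0, 0, 0, 0]]' | python3 jog.py
echo '[[-2, 0, 0, 0, 0, 0], [-2, 0, 0, 0, 0, 0], [-2, 0, 0, 0, 0, 0], [-2, 0, 0, 0, 0, 0], [-2, 0, 0, 0, 0, 0]]' | python3 jog.py
python3 -c "
from h import *
import pickle
pickle.dump(snap('pics/c.png'),open('pics/c.pkl','wb'));delta([0,0,0],-.455,0)"
```

```text
t: 4.0
ee_pos: [422.7, -15.2, 92.5]
orientation: [-0.707, -3.058, 0.001]
ft_force: [-7.2, -0.9, 6.1]
width: 0.3
grasp_force: 3.7
t: 4.42
ee_pos: [431.8, -19.6, 92.6]
orientation: [-0.707, -3.058, 0.001]
ft_force: [-6.4, -0.7, 6.2]
width: 0.4
grasp_force: 3.5
rot [-0.001 -0.002  0.   ] then move [ 397.  -172.3   92.6] ee [432.4 -19.7  92.6] t 4.5167 q [-0.07  0.41  2.13 -0.    0.6  -1.19]
```

View pics/c.png

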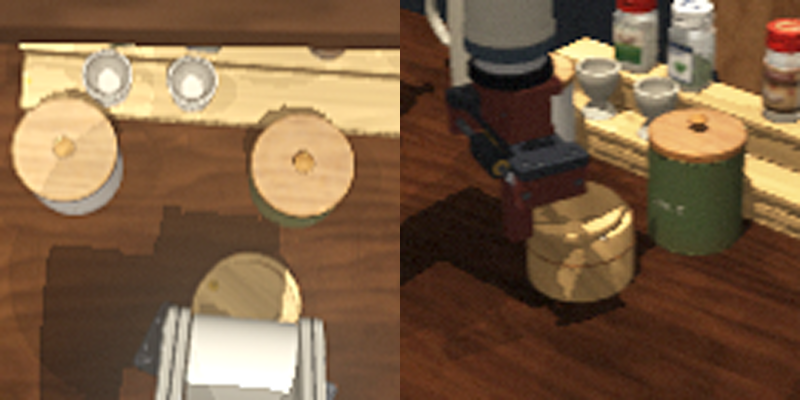

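The lid is nearly shut, with only a thin crescent at the top-view upper right (290,285). The upward force suggests the fingertip is riding on the lid's top edge. I'll back off, go a little lower and finish the swing.

```bash
echo '[[5, 0, 0, 0, 0, 0], [5, 0, 0, 0, 0, 0], [0, 0, 6, 0, 0, 0], [0, 0, 0, 0, 0, 0]]' | python3 jog.py
echo '[[-4, 0, 0, 0, 0, 0], [-3, 0, 0, 0, 0, 0], [-3, 0, 0, 0, 0, 0], [-2, 0, 0, 0, 0, 0], [-2, 0, 0, 0, 0, 0]]' | python3 jog.py
echo '[[-2, 0, 0, 0, 0, 0], [-2, 0, 0, 0, 0, 0], [-2, 0, 0, 0, 0, 0], [-2, 0, 0, 0, 0, 0], [-2, 0, 0, 0, 0, 0]]' | python3 jog.py
echo '[[20, 0, 0, 0, 0, 0], [20, 0, 0, 0, 0, 0], [0, 0, -40, 0, 0, 0], [0, 0, -40, 0, 0, 0], [0, 0, 0, 0, 0, 0]]' | python3 jog.py 60
python3 -c "
from h import *
import pickle
pickle.dump(snap('pics/d.png'),open('pics/d.pkl','wb'));delta([0,0,0],-.455,0)"
```

```text
t: 4.85
ee_pos: [424.0, -15.0, 86.1]
orientation: [0.708, 3.061, 0.0]
ft_force: [-0.6, 0.7, -0.2]
width: 0.6
grasp_force: 0.0
t: 5.27
ee_pos: [435.9, -21.6, 86.5]
orientation: [-0.708, -3.059, 0.001]
ft_force: [-5.4, -1.8, 2.7]
width: 0.6
grasp_force: 2.2
t: 5.68
ee_pos: [445.7, -25.8, 86.6]
orientation: [-0.708, -3.06, -0.0]
ft_force: [-4.4, 0.6, 1.2]
width: 0.3
grasp_force: 2.3
t: 6.1
ee_pos: [414.5, -8.2, 172.5]
orientation: [0.705, 3.049, 0.004]
ft_force: [1.6, -0.2, 0.1]
width: 30.2
grasp_force: 0.0
rot [0.003 0.006 0.   ] then move [ 373.8 -173.7  168.6] ee [412.1  -8.2 168.6] t 6.2 q [-0.05  0.22  2.14  0.    0.77 -1.17]
```

View pics/d.png

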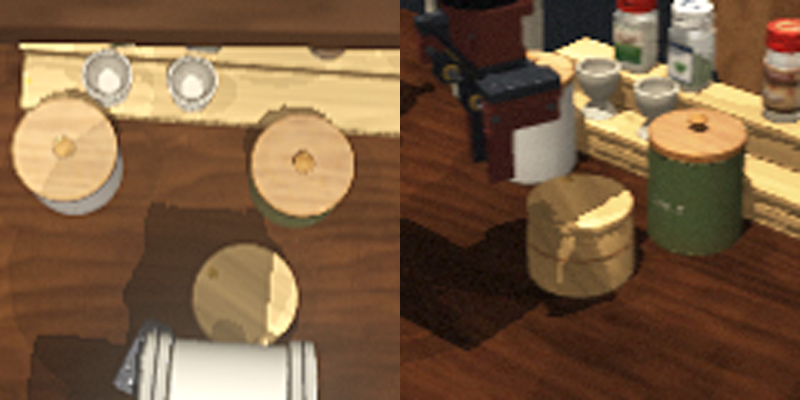

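The lid now looks concentric with the box. In the top crop its disc runs from x=192 to 299 and from y=242 to about 347, and no rim or crescent is visible. Next I'll compute the box position and the cradle pose for the push.

Run:
```python
from h import *
import pickle
d,s=pickle.load(open("pics/d.pkl","rb"))
k=130/400
f=lambda u,v:(170+(u+.5)*k-.5,140+(v+.5)*k-.5)
c,e=circ(d,82,52,[f(*p) for p in[(192,296),(299,296),(245,242)]]);print(c,e)
print('piv',onz(d,*f(213,272),82))
T=np.array([639.6,32.6]);v=T-c;print('to target',v,np.arctan2(v[1],v[0]))
```

```text
[512.98128025 -29.75979988] 0.6286075897993276
piv [534.8132666    2.73358034  82.        ]
to target [126.61871975  62.35979988] 0.4576301385694038
```

```bash
python3 -c "
from h import *
delta([451.5,-63.5,169],.5,0)"
```

```text
rot [-0.     0.007 -0.955] then move [ -8.1 -67.4  -0.4] ee [412.1  -8.2 168.6] t 6.2 q [-0.05  0.22  2.14  0.    0.77 -1.17]
```

```bash
echo '[[0, 0, 0, 0, 0, -0.12], [0, 0, 0, 0, 0, -0.12], [0, 0, 0, 0, 0, -0.12], [0, 0, 0, 0, 0, -0.12], [0, 0, 0, 0, 0, -0.12]]' | python3 jog.py 70
echo '[[0, 0, 0, 0, 0, -0.12], [0, 0, 0, 0, 0, -0.12], [0, 0, 0, 0, 0, -0.115], [-4, -34, 0, 0, 0, 0], [-4, -34, 0, 0, 0, 0]]' | python3 jog.py
echo '[[0, 0, 33, 0, 0, 0], [0, 0, 33, 0, 0, 0], [0, 0, 33, 0, 0, 0], [0, 0, 33, 0, 0, 0], [0, 0, 0, 0, 0, 0]]' | python3 jog.py
python3 -c "
from h import *
delta([451.5,-63.5,36],.5,0)
print(target(.5,0).inv().apply([36,66,0]))"
```

```text
t: 6.62
ee_pos: [409.6, -8.2, 165.5]
orientation: [0.237, -3.131, -0.0]
ft_force: [-0.3, 0.1, 0.9]
width: 69.0
grasp_force: 0.0
t: 7.03
ee_pos: [448.9, -63.9, 165.4]
orientation: [0.782, -3.041, -0.002]
ft_force: [0.4, 1.1, -0.4]
width: 70.1
grasp_force: 0.0
t: 7.45
ee_pos: [445.0, -63.4, 28.4]
orientation: [0.774, -3.034, -0.007]
ft_force: [-0.6, 0.5, 0.5]
width: 70.1
grasp_force: 0.0
rot [ 0.007 -0.009 -0.   ] then move [-5.7 -3.2 -7.6] ee [445.  -63.4  28.4] t 7.45 q [-0.17  0.56  2.11  0.    0.48 -2.24]
[-63.23505778  40.6611297    0.        ]
```

```bash
echo '[[-6, -3, -7, 0, 0, 0], [-7, 0, 0, 0, 0, 0], [-6, 0, 0, 0, 0, 0], [-4, 0, 0, 0, 0, 0], [-3, 0, 0, 0, 0, 0]]' | python3 jog.py
echo '[[-5, 3, 0, 0, 0, 0], [-5, 3, 0, 0, 0, 0], [-5, 3, 0, 0, 0, 0], [-5, 4, 0, 0, 0, 0], [-5, 4, 0, 0, 0, 0]]' | python3 jog.py
python3 -c "
from h import *
import pickle
pickle.dump(snap('pics/e.png'),open('pics/e.pkl','wb'));delta([0,0,0],.5,0)"
```

```text
t: 7.87
ee_pos: [474.1, -53.8, 43.2]
orientation: [-0.779, 3.043, -0.001]
ft_force: [-6.5, -1.9, 3.4]
width: 69.8
grasp_force: 2.9
t: 8.28
ee_pos: [488.4, -27.5, 43.1]
orientation: [-0.777, 3.042, -0.002]
ft_force: [-2.9, -4.0, 2.0]
width: 70.3
grasp_force: 3.2
rot [-0.002  0.003  0.001] then move [416.  257.9  42.9] ee [488.8 -26.9  42.9] t 8.3833 q [-0.08  0.56  2.03 -0.    0.55 -2.15]
```

View pics/e.png

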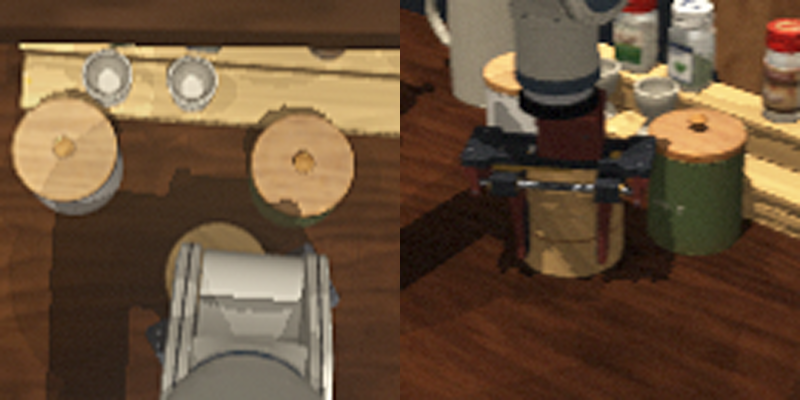

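The box sits in the cradle. Its disc top is at (218,222) and its left edge at 166 in the top crop, so the box centre is about (534,-3) with the lid flush. I'll continue toward the gap axis and then back off.

```bash
echo '[[-5.5, 3.4, 0, 0, 0, 0], [-5.5, 3.4, 0, 0, 0, 0], [-5.5, 3.4, 0, 0, 0, 0], [-5.5, 3.4, 0, 0, 0, 0], [-5.5, 3.4, 0, 0, 0, 0]]' | python3 jog.py
echo '[[0, 0, 0, 0, 0, 0], [20, 0, 0, 0, 0, 0], [30, 0, 0, 0, 0, 0], [30, 0, 0, 0, 0, 0], [0, 0, -40, 0, 0, 0]]' | python3 jog.py
echo '[[0, 0, -40, 0, 0, 0], [0, 0, -20, 0, 0, 0], [0, 0, 0, 0, 0, 0]]' | python3 jog.py 50
python3 - <<'E'
from h import *
d=grab("top")
c=cv2.resize(d["img"][140:270,170:300,::-1],(400,400),interpolation=cv2.INTER_CUBIC)
cv2.imwrite('pics/f.png',c)
hsv=cv2.cvtColor(c,cv2.COLOR_BGR2HSV)
m=cv2.inRange(hsv,(15,70,110),(32,180,255)); n,l,s,ce=cv2.connectedComponentsWithStats(m)
for i in range(1,n):
    if s[i,4]>300: print(s[i],ce[i].round())
delta([0,0,0],.5,0)
E
```

```text
t: 8.8
ee_pos: [503.3, 0.1, 42.7]
orientation: [0.777, -3.044, 0.002]
ft_force: [-5.1, -9.1, 7.9]
width: 69.9
grasp_force: 4.8
t: 9.22
ee_pos: [424.4, -38.0, 76.9]
orientation: [0.772, -3.031, -0.009]
ft_force: [-1.1, -0.2, -0.2]
width: 70.2
grasp_force: 0.0
t: 9.47
ee_pos: [436.4, -38.0, 146.1]
orientation: [-0.775, 3.035, -0.005]
ft_force: [0.1, 0.1, 0.5]
width: 53.3
grasp_force: 0.0
[   11    42   389   177 40684] [211. 116.]
[ 135  206  107  111 8881] [188. 259.]
rot [-0.004  0.006  0.   ] then move [363.9 241.9 144.1] ee [435.3 -37.8 144.1] t 9.5167 q [-0.11  0.3   2.11  0.    0.72 -2.19]
```

View pics/f.png

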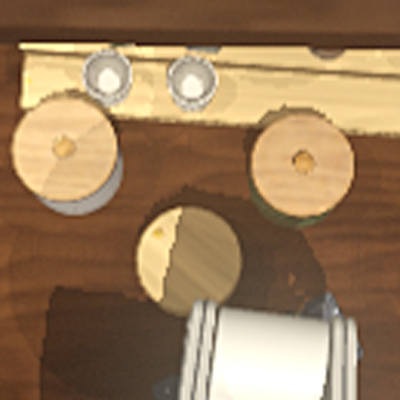

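The top crop shows the lid disc from x=136 to 242 with its top at y=206, so its centre is near (189,259). The screw is at (158,232), no rim shows, and nothing else has moved. I'll set up a tilted cradle for the final push.

```bash
python3 -c "
from h import *
d=grab('top');k=130/400
f=lambda u,v:(170+(u+.5)*k-.5,140+(v+.5)*k-.5)
print(circ(d,82,52,[f(*p) for p in[(135.5,259),(242,259),(189,206),(151,222)]]))
delta([471,29.5,145],-.045,.4)"
```

```text
(array([548.3463934 ,  26.86194672]), np.float64(0.3555963862739624))
rot [ 0.108 -0.386  0.538] then move [-32.1  68.7  11. ] ee [434.1 -37.6 142.6] t 9.5667 q [-0.11  0.31  2.11  0.    0.72 -2.19]
```

```bash
echo '[[0, 0, 0, 0.018, -0.064, 0.09], [0, 0, 0, 0.018, -0.064, 0.09], [0, 0, 0, 0.018, -0.064, 0.09], [0, 0, 0, 0.018, -0.064, 0.09], [0, 0, 0, 0.018, -0.064, 0.09]]' | python3 jog.py
echo '[[0, 0, 0, 0.018, -0.064, 0.09], [-10, 23, 3, 0, 0, 0], [-11, 23, 4, 0, 0, 0], [-11, 23, 4, 0, 0, 0], [0, 0, 0, 0, 0, 0]]' | python3 jog.py
python3 -c "
from h import *
delta([471,29.5,145],-.045,.4);delta([471,29.5,34],-.045,.4)"
```

```text
t: 9.98
ee_pos: [432.3, -37.7, 140.6]
orientation: [-0.058, 2.81, -0.011]
ft_force: [0.2, 0.5, -0.3]
width: 50.0
grasp_force: 0.0
t: 10.4
ee_pos: [469.5, 27.4, 142.9]
orientation: [0.062, 2.746, -0.011]
ft_force: [1.1, -0.7, -0.4]
width: 49.9
grasp_force: 0.0
rot [ 0.001 -0.005 -0.001] then move [-2.1  2.2 -1.4] ee [469.5  27.4 142.9] t 10.4 q [ 0.06  0.26  2.27 -0.18  0.21 -1.3 ]
rot [ 0.001 -0.005 -0.001] then move [ 41.1   2.2 100.8] ee [469.5  27.4 142.9] t 10.4 q [ 0.06  0.26  2.27 -0.18  0.21 -1.3 ]
```

```bash
echo '[[0, 0, 0, 0, 0.1, 0], [0, 0, 0, 0, 0.1, 0], [0, 0, 0, 0, 0.1, 0], [0, 0, 0, 0, 0.1, 0], [0, 0, 0, 0, 0, 0]]' | python3 jog.py 40
python3 -c "
from h import *
delta([472,30.5,36],-.045,0)"
```

```text
t: 10.82
ee_pos: [470.1, 24.8, 142.9]
orientation: [-0.073, -3.132, -0.002]
ft_force: [0.6, 0.2, -0.1]
width: 40.1
grasp_force: 0.0
rot [ 0.001 -0.009 -0.002] then move [ -1.7   5.8 106.9] ee [470.1  24.8 142.9] t 10.8167 q [ 0.03  0.35  2.03  0.    0.77 -1.5 ]
```

```bash
echo '[[-2, 6, 26, 0, 0, 0], [0, 0, 27, 0, 0, 0], [0, 0, 27, 0, 0, 0], [0, 0, 27, 0, 0, 0], [0, 0, 0, 0, 0, 0]]' | python3 jog.py
python3 -c "
from h import *
delta([489,30,36],-.045,0)"
```

```text
t: 11.23
ee_pos: [464.4, 30.5, 31.9]
orientation: [-0.073, -3.127, 0.0]
ft_force: [-1.2, -0.6, 0.9]
width: 40.1
grasp_force: 0.0
rot [-0.    -0.014 -0.002] then move [-24.6   0.6  -4.1] ee [464.4  30.5  31.9] t 11.2333 q [ 0.04  0.57  2.07  0.    0.52 -1.49]
```

```bash
echo '[[-6, 0, -1, 0, 0, 0], [-6, 0, -1, 0, 0, 0], [-5, 0, 0, 0, 0, 0], [-4, 0, 0, 0, 0, 0], [-4, 0, 0, 0, 0, 0]]' | python3 jog.py
echo '[[-5, 1, 0, 0, 0, 0], [-5, 1, 0, 0, 0, 0], [-5, 1, 0, 0, 0, 0], [-5, 1, 0, 0, 0, 0], [-5, 1, 0, 0, 0, 0]]' | python3 jog.py
echo '[[-5, 1, 0, 0, 0, 0], [-5, 1, 0, 0, 0, 0], [-5, 1, 0, 0, 0, 0], [-4, 1, 0, 0, 0, 0], [0, 0, 0, 0, 0, 0]]' | python3 jog.py
python3 -c "
from h import *
delta([600-59,35,36],-.045,0)
snap('pics/g.png')"
```

```text
t: 11.65
ee_pos: [492.8, 29.3, 39.4]
orientation: [-0.074, -3.131, 0.0]
ft_force: [-10.8, -1.6, 9.6]
width: 40.0
grasp_force: 5.2
t: 12.07
ee_pos: [516.9, 33.1, 39.2]
orientation: [-0.074, -3.129, 0.0]
ft_force: [-10.6, -1.6, 8.4]
width: 40.4
grasp_force: 5.5
t: 12.48
ee_pos: [537.9, 36.4, 39.2]
orientation: [-0.073, -3.133, 0.0]
ft_force: [-5.3, -0.8, 3.3]
width: 40.1
grasp_force: 3.6
rot [-0.    -0.008 -0.002] then move [-3.1 -1.3  3.2] ee [537.9  36.4  39.2] t 12.4833 q [ 0.05  0.61  1.91  0.    0.62 -1.48]
```

View pics/g.png

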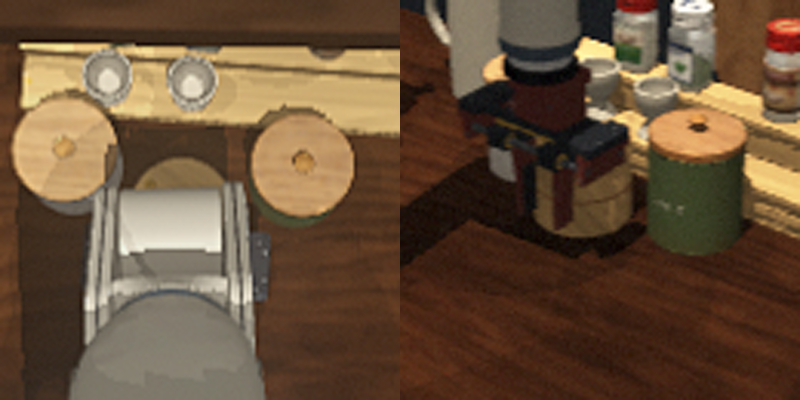

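This is my last picture. The box is about 45 mm short of the riser and on the gap axis, with its disc top at (180,157) in the top crop and its centre at about (597,36). The canisters are unmoved. I'll push on while tilting so that the gripper body stays clear of the canisters.

```bash
echo '[[-4, 0, 0, 0, -0.072, 0], [-4, 0, 0.3, 0, -0.072, 0], [-4, 0, 0.6, 0, -0.072, 0], [-4, 0, 0.9, 0, -0.072, 0], [-4, 0, 1.1, 0, -0.072, 0]]' | python3 jog.py
echo '[[0, 0, 0, 0, 0, 0]]' | python3 jog.py
python3 -c "
from h import *
delta([640-49-15.4,34,38],-.045,.36)"
```

```text
t: 13.0
ee_pos: [558.5, 35.4, 39.0]
orientation: [0.066, 2.789, -0.012]
ft_force: [-1.6, -2.1, -2.0]
width: 39.9
grasp_force: 1.6
t: 13.08
ee_pos: [557.1, 35.2, 38.2]
orientation: [0.064, 2.791, -0.013]
ft_force: [-0.4, 0.3, 0.2]
width: 40.2
grasp_force: 0.0
rot [-0.002 -0.01  -0.001] then move [-17.3  -0.4   6.7] ee [557.1  35.2  38.2] t 13.0833 q [ 0.06  0.59  2.09 -0.32  0.12 -1.15]
```

```bash
echo '[[-2.8, 0, 1.05, 0, 0, 0], [-2.8, 0, 1.05, 0, 0, 0], [-2.8, 0, 1.05, 0, 0, 0], [-2.8, 0, 1.05, 0, 0, 0], [0, 0, 0, 0, 0, 0]]' | python3 jog.py
python3 - <<'E'
from h import *
delta([640-49-15.4,34,38],-.045,.36)
d=grab("top")
c=cv2.resize(d["img"][140:270,170:300,::-1],(400,400),interpolation=cv2.INTER_CUBIC); cv2.imwrite('pics/h.png',c)
# brightness profile down the column through box axis, from riser front edge
for u in (172,180,188): print(u,[tuple(int(q) for q in c[v,u]) for v in range(108,160,3)])
E
```

```text
t: 13.5
ee_pos: [571.7, 34.5, 38.1]
orientation: [0.066, 2.791, -0.013]
ft_force: [-2.4, 0.5, 1.6]
width: 40.2
grasp_force: 1.1
rot [-0.002 -0.01  -0.002] then move [-3.6 -0.4  1.5] ee [571.7  34.5  38.1] t 13.5 q [ 0.06  0.6   2.06 -0.27  0.14 -1.21]
172 [(124, 185, 220), (126, 187, 220), (117, 178, 211), (84, 131, 160), (68, 106, 134), (101, 155, 187), (130, 194, 228), (127, 189, 222), (119, 176, 209), (115, 173, 205), (116, 175, 206), (120, 180, 212), (123, 182, 215), (123, 182, 215), (124, 185, 218), (126, 188, 222), (127, 190, 222), (130, 192, 224)]
180 [(128, 165, 188), (119, 178, 212), (120, 185, 218), (97, 150, 182), (84, 132, 164), (118, 175, 209), (132, 194, 228), (128, 190, 222), (129, 190, 223), (126, 186, 220), (119, 178, 211), (114, 173, 206), (116, 175, 208), (121, 179, 212), (123, 181, 215), (122, 181, 215), (123, 184, 217), (124, 187, 220)]
188 [(155, 174, 185), (143, 179, 203), (133, 197, 229), (108, 167, 195), (86, 136, 166), (117, 175, 208), (131, 192, 225), (124, 185, 219), (125, 188, 221), (127, 189, 221), (124, 185, 218), (121, 183, 216), (118, 179, 211), (116, 174, 207), (116, 175, 208), (119, 180, 212), (122, 182, 215), (122, 182, 214)]
```

```bash
echo '[[-1.4, 0, 0.5, 0, 0, 0], [-1.4, 0, 0.5, 0, 0, 0], [-1.4, 0, 0.5, 0, 0, 0]]' | python3 jog.py
echo '[[-1, 0, 0.4, 0, 0, 0], [-1, 0, 0.4, 0, 0, 0]]' | python3 jog.py
echo '[[-1, 0, 0.4, 0, 0, 0], [-1, 0, 0.4, 0, 0, 0]]' | python3 jog.py
```

```text
t: 13.8
ee_pos: [573.7, 34.3, 37.6]
orientation: [0.066, 2.795, -0.014]
ft_force: [-9.9, 0.8, 7.7]
width: 39.7
grasp_force: 4.7
t: 13.97
ee_pos: [575.9, 34.2, 37.6]
orientation: [0.066, 2.794, -0.014]
ft_force: [-9.4, 0.6, 7.5]
width: 39.9
grasp_force: 4.8
t: 14.13
ee_pos: [577.9, 34.1, 37.5]
orientation: [0.066, 2.795, -0.014]
ft_force: [-11.2, 1.2, 8.8]
width: 40.2
grasp_force: 5.1
```

```bash
echo '[[-1, 0, 0.4, 0, 0, 0], [-1, 0, 0.4, 0, 0, 0]]' | python3 jog.py
echo '[[-1, 0, 0.4, 0, 0, 0], [-1, 0, 0.4, 0, 0, 0]]' | python3 jog.py
cat >> h.py <<'E'
def lidtop():
    d=grab("top"); g=cv2.cvtColor(d["img"],cv2.COLOR_RGB2GRAY)
    for u in (226,228,230): print(u,g[170:200,u].tolist(),[round(onz(d,u,v,82)[0]) for v in(170,180,190)])
E
python3 -c "
from h import *
lidtop()"
```

```text
t: 14.3
ee_pos: [580.0, 34.0, 37.5]
orientation: [0.066, 2.795, -0.014]
ft_force: [-9.9, 0.1, 8.7]
width: 39.9
grasp_force: 5.4
t: 14.47
ee_pos: [580.4, 33.9, 37.0]
orientation: [0.066, 2.798, -0.015]
ft_force: [-17.6, 2.7, 16.3]
width: 40.2
grasp_force: 9.5
226 [168, 167, 135, 158, 190, 163, 97, 164, 199, 191, 182, 177, 177, 181, 184, 184, 188, 191, 191, 194, 195, 195, 200, 203, 202, 194, 185, 184, 187, 188] [714, 683, 652]
228 [148, 144, 164, 174, 172, 144, 121, 178, 196, 191, 191, 187, 179, 175, 180, 183, 185, 184, 189, 191, 193, 197, 196, 197, 202, 204, 200, 189, 182, 185] [715, 683, 652]
230 [223, 182, 144, 177, 165, 146, 122, 178, 192, 191, 191, 189, 186, 183, 178, 176, 181, 184, 183, 183, 187, 191, 195, 196, 196, 200, 203, 202, 196, 186] [715, 683, 652]
```

```bash
echo '[[-1, 0, 0.4, 0, 0, 0], [0, 0, 0, 0, 0, 0]]' | python3 jog.py
echo '[[10, 0, -4, 0, 0, 0], [20, 0, -8, 0, 0, 0], [25, 0, -10, 0, 0, 0], [25, 0, -10, 0, 0, 0], [25, 0, -10, 0, 0, 0]]' | python3 jog.py
echo '[[0, 0, -35, 0, 0, 0], [0, 0, -35, 0, 0, 0], [0, 0, -35, 0, 0, 0], [0, 0, 0, 0, 0, 0]]' | python3 jog.py
python3 - <<'E'
from h import *
import pickle
d=grab("top"); pickle.dump(d,open('pics/end.pkl','wb'))
o=ctrl.get_obs();print(o['t'],o['ee_pos'])
d0=pickle.load(open('pics/top0.pkl','rb'))
g0,g1=[cv2.cvtColor(x['img'],cv2.COLOR_RGB2GRAY) for x in(d0,d)]
def sh(n,x0,y0,x1,y1):
    p,r=cv2.phaseCorrelate(np.float32(g0[y0:y1,x0:x1]),np.float32(g1[y0:y1,x0:x1])); print(n,np.round(p,2),round(r,2))
sh('white',172,168,210,204);sh('green',250,172,288,208);sh('cups',195,154,245,172);sh('ramekin',332,226,372,264)
print('diff white',cv2.absdiff(g0,g1)[170:190,175:205].mean(),'green',cv2.absdiff(g0,g1)[176:195,255:284].mean())
# box disc outline
c=cv2.resize(d["img"][140:270,170:300],(400,400),interpolation=cv2.INTER_CUBIC)
g=cv2.cvtColor(c,cv2.COLOR_RGB2GRAY)
h=cv2.HoughCircles(cv2.GaussianBlur(g,(5,5),0)[100:260,110:255],cv2.HOUGH_GRADIENT,1,40,param1=80,param2=15,minRadius=48,maxRadius=57)
k=130/400
if h is not None:
    for u,v,r in h[0][:3]: print(u+110,v+100,r,onz(d,170+(u+110.5)*k-.5,140+(v+100.5)*k-.5,82))
E
```

```text
t: 14.68
ee_pos: [580.5, 33.8, 36.7]
orientation: [0.066, 2.8, -0.015]
ft_force: [-18.5, 2.4, 16.0]
width: 39.9
grasp_force: 10.2
t: 15.1
ee_pos: [479.6, 43.7, 55.7]
orientation: [0.07, 2.813, -0.031]
ft_force: [0.2, 0.1, -0.2]
width: 39.6
grasp_force: 0.0
t: 15.43
ee_pos: [451.1, 46.5, 152.1]
orientation: [0.07, 2.803, -0.033]
ft_force: [0.5, -0.2, -0.2]
width: 39.9
grasp_force: 0.0
15.4833 [451.39486415  46.30569068 150.26508921]
white [ 0.01 -0.  ] 0.99
green [ 0.01 -0.01] 1.0
cups [-0.01  0.03] 1.0
ramekin [-0.    0.01] 1.0
diff white 0.93 green 0.8693284936479129
184.5 163.5 52.0 [643.10857944  32.685067    82.        ]
```

The canisters, cups and ramekin haven't shifted (0.03 px at most). The box is centred in the gap at y≈32.7 and rests against the riser. As a safeguard I'll give the lid's edge a very gentle nudge in the closing direction, with the box backed by the riser.

```bash
echo '[[0, 0, 0, 0, 0.11, 0], [0, 0, 0, 0, 0.11, 0], [0, 0, 0, 0, 0.11, 0], [0, 0, 0, 0, 0, 0], [0, 0, 0, 0, 0, 0]]' | python3 jog.py 0
python3 -c "
from h import *
delta([571,36,92],-.045,0)"
```

```text
t: 15.9
ee_pos: [450.4, 45.4, 145.3]
orientation: [-0.085, -3.14, 0.028]
ft_force: [-0.1, 0.1, -0.1]
width: 10.0
grasp_force: 0.0
rot [-0.018  0.    -0.009] then move [-120.9   -3.9   53.3] ee [450.4  45.4 145.3] t 15.9 q [ 0.09  0.33  2.07 -0.03  0.75 -1.41]
```

```bash
echo '[[-20, -1, 13, -0.018, 0, -0.009], [-20, -1, 13, 0, 0, 0], [-20, -1, 13, 0, 0, 0], [-20, -1, 12, 0, 0, 0], [0, 0, 0, 0, 0, 0]]' | python3 jog.py
echo '[[-15, 0, 0, 0, 0, 0], [-10, 0, 0, 0, 0, 0], [-5, 0, 0, 0, 0, 0], [0, 0, 0, 0, 0, 0], [0, 0, 0, 0, 0, 0]]' | python3 jog.py
python3 -c "
from h import *
delta([571,36,92],-.045,0)"
```

```text
t: 16.32
ee_pos: [529.7, 37.4, 92.6]
orientation: [-0.07, -3.14, -0.0]
ft_force: [1.2, -0.3, 0.2]
width: 0.3
grasp_force: 0.0
t: 16.73
ee_pos: [557.8, 36.5, 95.2]
orientation: [-0.069, -3.139, -0.001]
ft_force: [0.2, 0.1, -0.5]
width: 0.2
grasp_force: 0.0
rot [ 0.001 -0.002  0.001] then move [-13.2   0.1   3.2] ee [557.8  36.5  95.2] t 16.7333 q [ 0.04  0.54  1.86  0.    0.75 -1.48]
```

```bash
echo '[[-5, 0, 3, 0, 0, 0], [-5, 0, 2, 0, 0, 0], [-3, 0, 0, 0, 0, 0], [0, 0, 0, 0, 0, 0]]' | python3 jog.py
echo '[[-3, 0, 0, 0, 0, 0], [-2, 0, 0, 0, 0, 0], [0, 0, 0, 0, 0, 0]]' | python3 jog.py
echo '[[-2, 0, 0, 0, 0, 0], [0, 0, 0, 0, 0, 0]]' | python3 jog.py
```

```text
t: 17.07
ee_pos: [572.2, 35.9, 90.0]
orientation: [-0.07, -3.139, -0.001]
ft_force: [0.1, -0.5, 0.7]
width: 0.3
grasp_force: 0.0
t: 17.32
ee_pos: [576.9, 35.7, 90.2]
orientation: [-0.07, -3.139, -0.002]
ft_force: [0.1, 0.3, -0.5]
width: 0.7
grasp_force: 0.0
t: 17.48
ee_pos: [578.7, 35.6, 90.1]
orientation: [-0.069, -3.139, -0.001]
ft_force: [-0.2, 0.1, -0.0]
width: 0.2
grasp_force: 0.0
```

```bash
echo '[[-1, 0, 0, 0, 0, 0], [0, 0, 0, 0, 0, 0]]' | python3 jog.py
echo '[[-1, 0, 0, 0, 0, 0], [0, 0, 0, 0, 0, 0]]' | python3 jog.py
echo '[[-1, 0, 0, 0, 0, 0], [0, 0, 0, 0, 0, 0]]' | python3 jog.py
```

```text
t: 17.65
ee_pos: [579.6, 35.6, 90.1]
orientation: [-0.069, -3.138, -0.002]
ft_force: [1.6, 0.5, -0.5]
width: 0.5
grasp_force: 0.0
t: 17.82
ee_pos: [579.9, 35.4, 90.0]
orientation: [-0.069, -3.137, -0.001]
ft_force: [-2.2, -0.4, -0.2]
width: 0.3
grasp_force: 0.9
t: 17.98
ee_pos: [580.2, 35.2, 89.8]
orientation: [-0.069, -3.136, -0.001]
ft_force: [-4.2, -1.8, 3.2]
width: 0.3
grasp_force: 2.2
```

The lid edge is firm: it stalls at about 4 N, so it is on its stop. I'll retreat, check and hand in.

```bash
echo '[[5, 0, 0, 0, 0, 0], [15, 0, 0, 0, 0, 0], [25, 0, 0, 0, 0, 0], [30, 0, -5, 0, 0, 0], [30, 0, -30, 0, 0, 0]]' | python3 jog.py
echo '[[0, 0, -40, 0, 0, 0], [0, 0, -30, 0, 0, 0], [0, 0, 0, 0, 0, 0], [0, 0, 0, 0, 0, 0]]' | python3 jog.py
python3 - <<'E'
from h import *
import pickle
d=grab("top"); d0=pickle.load(open('pics/top0.pkl','rb'))
e=pickle.load(open('pics/end.pkl','rb'))
g0,g1,ge=[cv2.cvtColor(x['img'],cv2.COLOR_RGB2GRAY) for x in(d0,d,e)]
def sh(n,a,x0,y0,x1,y1):
    p,r=cv2.phaseCorrelate(np.float32(a[y0:y1,x0:x1]),np.float32(g1[y0:y1,x0:x1])); print(n,np.round(p,2),round(r,2))
sh('white',g0,172,168,210,204);sh('green',g0,250,172,288,208);sh('box vs before nudge',ge,210,172,250,212);sh('cups',g0,195,154,245,172)
c=cv2.resize(d["img"][140:270,170:300],(400,400),interpolation=cv2.INTER_CUBIC)
g=cv2.cvtColor(c,cv2.COLOR_RGB2GRAY);k=130/400
h=cv2.HoughCircles(cv2.GaussianBlur(g,(5,5),0)[100:260,110:255],cv2.HOUGH_GRADIENT,1,40,param1=80,param2=15,minRadius=48,maxRadius=57)
for u,v,r in h[0][:2]: print(r,onz(d,170+(u+110.5)*k-.5,140+(v+100.5)*k-.5,82))
print(ctrl.get_obs()['t'],ctrl.get_obs()['ee_pos'])
E
```

```text
t: 18.4
ee_pos: [473.7, 40.0, 121.9]
orientation: [-0.07, -3.132, -0.001]
ft_force: [-1.0, -0.3, -0.7]
width: 0.1
grasp_force: 0.0
t: 18.73
ee_pos: [478.8, 40.2, 196.7]
orientation: [0.069, 3.138, 0.002]
ft_force: [0.1, -0.8, -0.5]
width: 0.5
grasp_force: 0.0
white [-0.24  0.03] 0.84
green [-0.02 -0.01] 0.99
box vs before nudge [-0.11 -0.1 ] 0.8
cups [0.03 0.  ] 1.0
53.0 [645.13372817  32.71787544  82.        ]
18.7833 [477.70403373  40.09857841 195.23065764]
```

Run:
```python
from h import *
import pickle
d=grab("top"); d0=pickle.load(open('pics/top0.pkl','rb'))
g0,g1=[cv2.cvtColor(x['img'],cv2.COLOR_RGB2GRAY) for x in(d0,d)]
for b in((170,166,190,204),(170,166,210,186)):
    x0,y0,x1,y1=b; print(cv2.absdiff(g0,g1)[y0:y1,x0:x1].mean(), cv2.phaseCorrelate(np.float32(g0[y0:y1,x0:x1]),np.float32(g1[y0:y1,x0:x1])))
print(close_job())
```

```text
4.031578947368421 ((-0.007666669393330494, -0.011505394003947345), 0.9919936018437148)
4.41125 ((-0.00011049277792807288, 0.02079842384940811), 1.0051591317355633)
the job is handed in; nothing more can be done
None
```

I handed the job in at about 19 s of the 67 s: the lid is shut on its stop, the box rests against the riser centred between the canisters, and neither canister moved measurably in the camera images; closing the lid also slid and turned the box somewhat.

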